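Emboss the round sample tag with the hand punch

TASK

Take the marking punch out of its stand and emboss the round metal tag: set the punch upright on the centre of the tag with the long side of its die along the long side of the anvil, press gently up to a steady 15 N or so (never above 18 N), keep that for about two seconds, then lift it straight off without sliding. Put the punch back fully home in its stand and let go; do not touch the square tag with the punch, keep the fingers off the round tag, and leave the two small loose flasks and the rubber bulb where they stand.

Things in the scene. Friction and masses are not known exactly. Their poses are not given: they have to be found in the camera images.
- punch_grip (a point): Centre of the punch's black square handle (24 x 24 mm, 60 mm high). The punch is loose, about 180 g, and stands upright in its stand. Its top is 34 mm above this point, the underside of its collar (32 mm across, 6 mm high) 36 mm below it, the die face 74 mm below it. x = long side of the die and normal of two handle flats, y = normal of the other two, z up along the punch.
- punch_face (a point): Centre of the die face, the lower end of the punch: a steel rectangle 14 mm (x) by 10 mm (y), 12 mm high, under a round shank 19 mm across. Same axes as punch_grip. Hidden in the stand's hole at the start, 7 mm above the worktop.
- stand_hole (a point): Centre of the mouth of the hole in the grey block (70 x 70 x 45 mm, fixed to the worktop) that holds the punch; the mouth is on the block's top, 45 mm above the worktop. The hole is 23 mm wide and goes right through, with a 2 mm chamfer. Fully home, the collar rests on the block and punch_grip is 36 mm above this point.
- round_mark (a point): Point on the vertical axis of the round tag, 32 mm above the worktop. The tag is an aluminium disc 42 mm across with a small tab. x = long side of the anvil (the tab points to +x), y = short side, z up. The tag's true top lies anywhere from 4 mm below to 4 mm above this point, as the packing under it differs: find it by feel.
- round_anvil: The dark steel anvil, base 95 x 70 x 16 mm, fixed to the worktop, that carries the round tag inside a steel ring 60 mm across: origin at the centre of its underside, axes as round_mark.
- round_tag (a joint): Depth (m) of the impression in the round tag: 0 untouched. Its middle, 26 mm across, is soft: it does not yield below 10 N, each newton more sinks it 0.4 mm (15 N: 2 mm), and it stays as deep as it was pressed.
- square_anvil: The same anvil with a square tag, 42 x 42 mm, on it: not to be marked. Origin at the centre of its underside, x = long side of its base.
- punch: The punch; origin at the die face, z up along the punch, axes as punch_grip.
- flask_left: Small conical flask, 52 mm across and 85 mm high, standing loose; origin at the centre of its underside.
- flask_right: A second such flask, standing loose; origin at the centre of its underside.
- bulb: Rubber bulb, 51 mm across and 76 mm high, standing loose; origin at the centre of its underside.
Not all that is in view belongs to the job. What is shaped like the round_anvil but green or turquoise is not meant. Of the things that look like the punch, the larger one is meant.

How it is judged:
On the way, in this order (a step that is already met when the one before it is completed fails the run):
1. the punch is out of its stand (height (world z) of punch_face above 0.05 m), for 0.1 s.
2. the punch presses the round tag with 11.5 to 19 N for 1.2 s, upright within 0.1 rad, within 4 mm of the tag's centre, its die within 0.14 rad of the anvil's long side (contact force between punch and round_anvil between 11.5 and 19 N and angle between punch_face's own z axis and vertical below 0.1 rad and horizontal distance between punch_face and round_mark below 0.004 m and angle between the x axis of punch_face and the x axis of round_mark, either way round below 0.14 rad), for 1.2 s.
3. the punch is lifted clear above the tag, not dragged off: 15 mm up and within 15 mm of its axis (z of punch_face in the frame of round_mark above 0.015 m and horizontal distance between punch_face and round_mark below 0.015 m), for 0.02 s.
At the end, for the whole second after the job is handed in: The round tag keeps an impression 0.6 to 3.9 mm deep (15 N gives 2 mm); the punch stands released and at rest in its stand, collar down on the block (punch_grip 33 to 39 mm above the mouth, within 6 mm of its axis, upright within 0.06 rad) (value of joint round_tag between 0.0006 and 0.0039 m and horizontal distance between punch_grip and stand_hole below 0.006 m and z of punch_grip in the frame of stand_hole between 0.033 and 0.039 m and angle between punch_grip's own z axis and vertical below 0.06 rad and linear speed of punch below 0.01 m/s); the robot touches nothing.
It fails at once if the punch presses the round tag with more than 22 N (contact force between punch and round_anvil above 22 N).
It fails at once if the punch presses the round tag or its anvil (over 3 N) tilted by more than 0.1 rad, or more than 5 mm from the tag's centre (put on or slid off centre) (contact force between punch and round_anvil above 3 N and (angle between punch_face's own z axis and vertical above 0.1 rad or horizontal distance between punch_face and round_mark above 0.005 m)).
It fails at once if the punch slides or strikes: it moves faster than 50 mm/s while it presses with over 4 N (contact force between punch and round_anvil above 4 N and linear speed of punch above 0.05 m/s).
It fails at once if the punch touches the square tag or its anvil, or the fingers press on the round tag or its anvil (contact force between punch and square_anvil above 1 N or contact force between the fingers and round_anvil above 2 N).
It fails at once if one of the two small loose flasks or the rubber bulb is shifted by more than 25 mm (distance of any of flask_left, flask_right, bulb from where it was at the start of the episode above 0.025 m).
It also fails if it takes over 58 s, if anything falls off the work surface, if the arm or the gripper's body presses on something with over 40 N, if the wrist force passes 120 N, or if a joint passes its speed limit or range.

ROBOT

A 7-joint arm with a two-finger parallel gripper is mounted at the origin on a cart in front of the work surface, level with it; the furniture and walls round the work are solid. World frame = base frame: x ahead of the robot, y to its left, z up, the work surface at z = 0. Lengths are in m, angles in rad, forces in N, time in s.
With the tool pointing down it reaches from about 0.425 to 1.025 m from the base axis. Payload 9.4 kg.
Tool frame: the origin (TCP) lies midway between the tips of the shut fingers; the grasp point (between the pads) lies 19 mm behind it; y points along the fingers, z is the direction in which the jaws open and shut, and the axes are right-handed (so a half turn about y gives the same grasp; the last joint's range is limited). The gripper opens to 93 mm and grips with 3 to 60 N. Pads are 15 mm wide; open, the fingers measure 128 mm over their backs; the gripper's body (75 mm by 188 mm) begins 65 mm behind the grasp point.
Start: joints at [1.09, 0.599, -0.003, 1.599, 0.002, 0.943, -0.08], TCP at [0.285, -0.667, 0.219] pointing down, gripper open.
Joint ranges: [-2.57, 2.57], [-0.35, 1.97], [-1.29, 1.29], [0.11, 2.56], [-1.05, 4.19], [0.11, 1.86], [-2.63, 2.63]. Speed limits (rad/s): [2.22, 2.22, 3.01, 3.01, 3.14, 3.14, 3.14].

INTERFACE

Orientations are given as a unit quaternion [x, y, z, w].
In Python, from rig import sensors, vision, r gives the robot as it stands.
- The arm moves only by the tool apply_moves, never from a script. Its argument "series" is a list that holds one entry, the list of rows, each a list of 7 numbers: the opening, from -1 (shut) to 1 (fully open), then the shift along the tool's x, y, z in mm, then the turn, a rotation vector about the tool's x, y, z in rad. A call has 1 to 10 rows; each row shifts and turns the commanded pose from where the row before left it, along the tool's axes as they then stand; what a row does not reach is not made up. A row lasts 1/8 s, in which the tool goes at most 62.5 mm and 10.7 degrees, less where a joint would pass 70% of its speed; a pose out of reach is approached as far as the arm can. A call with a gripper value outside its range is refused whole. The fingers move at their own pace and stop on an object; "force" is the grip in N (left out, the last holds). Time passes only in rows, so rows that do not move let the fingers close. It gives the time, the measured TCP pose, the force and the opening at its end, in the units of the state.
- sensors.observe(): the state, without advancing time (a new reading comes with each control period).
- vision.camera(name): name is "side" or "top" or "wrist"; returns a dict with "image" (420x560x3 uint8, blue, green, red), "fx", "fy", "cx", "cy" (pixels), "xyz" and "rotation" of the camera in the world. Camera axes: x right, y down, z forward; pixel columns grow to the right and rows downward; lengths in m; the calibration is good to about 2 mm. A picture is of the moment at which its call begins. There is no depth.
- r.close_job(): hands the job in, once; it reports no verdict.
The state is a dict: "t": time; "joint_pos": joint angles; "joint_velocities": joint speeds; "tau": joint torques, N m; "tcp_pos": TCP position; "ee_rot": TCP orientation; "ft_force": force on the tool from outside, world axes, zero at the start; "moment": the same for the moment, N m; "gripper_width": opening from 0.0 (shut) to 1.0 (fully open).
Only numpy, scipy, OpenCV 4.12 (cv2) and the standard library are available. Lean on these libraries where they do the work, as an engineer would, in place of code of your own. Each camera call takes 0.05 s, during which the arm holds its last target.

## Working session

There is one attempt and no reset: what is moved stays moved. The work goes in short steps, Python scripts to look and compute and a tool call to move; the robot and the scene stay as the last step left them, time stands still between calls to the robot, and variables do not carry over. Pictures are saved under pics/ and viewed, and the job is handed in when it is done.

Besides the shell and the picture viewer there is one more tool, called after "Request:" as name([rows], argument=value, ...), one row to a line, values as JSON. apply_moves: Moves the arm, as the interface text tells. Its arguments: {"type":"object","properties":{"series":{"type":"array"},"force":{"type":"number"}},"required":["series"]}

```bash
ls; mkdir -p pics; python3 - <<'E'
from rig import sensors, vision, r
import cv2
s=sensors.observe(); print({k:(v if not hasattr(v,'round') else v) for k,v in s.items()})
for n in ["side","top","wrist"]:
    c=vision.camera(n); cv2.imwrite(f"pics/{n}0.png",c["image"]); print(n,c["fx"],c["fy"],c["cx"],c["cy"],c["xyz"],c["rotation"])
E
```

```text
pics
{'t': 0.0, 'joint_pos': array([ 1.0903162 ,  0.60012361, -0.00251851,  1.60007787,  0.00179581,
        0.94287754, -0.07980154]), 'joint_velocities': array([ 0.00139532,  0.00051757,  0.00017004, -0.00302395, -0.0003352 ,
        0.00096464,  0.00022667]), 'tau': array([-5.68876003e-04, -7.65060282e+01,  1.49754234e+00, -2.52341294e+01,
       -5.24111290e-02,  1.70119316e-02,  1.61768494e-04]), 'tcp_pos': array([ 0.2846452 , -0.66629297,  0.21777998]), 'ee_rot': array([-0.14195761,  0.69324352, -0.69224121,  0.1416459 ]), 'ft_force': array([-0.26726085,  0.26847771,  1.08253355]), 'moment': array([-0.01411151, -0.03185568, -0.01817243]), 'gripper_width': 0.9998601942709715}
side 425.3458409236667 425.3458409236667 276.2915042202032 205.14174664939054 [0.39359655 0.94676003 0.90716272] [-0.05516456  0.89250106 -0.44680015  0.02771928]
top 454.30554530034163 454.30554530034163 272.21312588943124 209.95100231176835 [ 0.32108163 -0.16108106  1.35572589] [ 0.70559454 -0.7032859   0.06579894 -0.05653129]
wrist 369.42013698233797 369.42013698233797 276.3483331690397 204.69509047501998 [ 0.34901201 -0.63909158  0.38348573] [ 0.8278883  -0.54602663 -0.0707311   0.10701867]
```

View pics/top0.png

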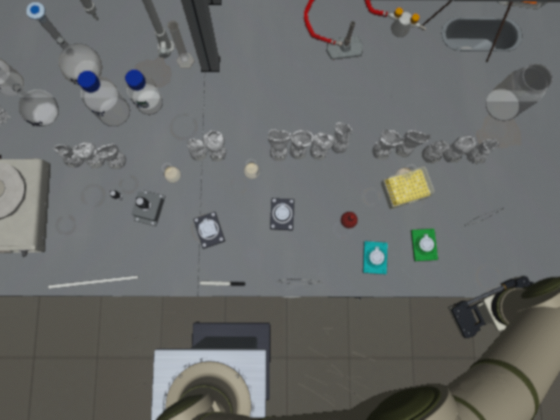

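View pics/side0.png

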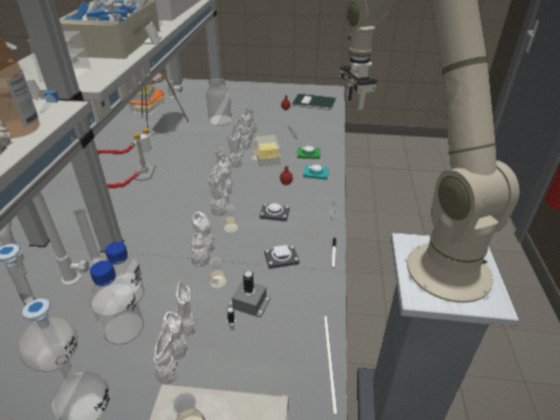

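View pics/wrist0.png

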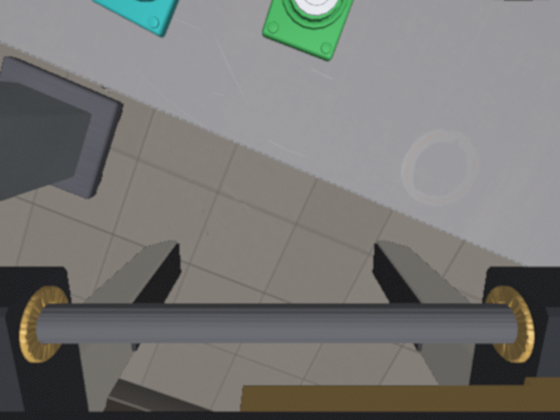

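```bash
cat > h.py <<'E'
import numpy as np, cv2, glob
from scipy.spatial.transform import Rotation as R
from rig import sensors, vision, r
def ray(c,u,v):
    d=R.from_quat(c["rotation"]).apply([(u-c["cx"])/c["fx"],(v-c["cy"])/c["fy"],1.0]); return np.array(c["xyz"]),d
def plane(c,u,v,z):
    o,d=ray(c,u,v); return o+d*(z-o[2])/d[2]
def proj(c,p):
    q=R.from_quat(c["rotation"]).inv().apply(np.array(p)-c["xyz"]); return c["fx"]*q[0]/q[2]+c["cx"],c["fy"]*q[1]/q[2]+c["cy"]
def tri(c1,u1,c2,u2):
    o1,d1=ray(c1,*u1);o2,d2=ray(c2,*u2)
    A=np.stack([d1,-d2],1);s=np.linalg.lstsq(A,o2-o1,rcond=None)[0]
    a=o1+d1*s[0];b=o2+d2*s[1];return (a+b)/2,np.linalg.norm(a-b)
def crop(im,x0,y0,x1,y1,k,fn):
    cv2.imwrite(fn,cv2.resize(im[y0:y1,x0:x1],None,fx=k,fy=k,interpolation=cv2.INTER_CUBIC))
E
python3 - <<'E'
from h import *
a=cv2.imread("pics/top0.png");b=cv2.imread("pics/side0.png")
crop(a,95,160,305,260,3.8,"pics/topc.png")
crop(b,200,180,330,340,3.7,"pics/sidec.png")
t=vision.camera("top")
for n,u,v,z in [("stand",149,208,.045),("punchtop",142,202,.115),("small",115,195,.06),("sqA",209,229,.03),("rdA",282,213,.03),("fl",172,174,.08),("fr",251,170,.08),("bulb",349,219,.05)]: print(n,plane(t,u,v,z).round(3))
E
```

```text
stand [0.555 0.182 0.045]
punchtop [0.559 0.184 0.115]
small [0.59  0.278 0.06 ]
sqA [0.495 0.007 0.03 ]
rdA [ 0.544 -0.207  0.03 ]
fl [0.648 0.111 0.08 ]
fr [ 0.661 -0.116  0.08 ]
bulb [ 0.524 -0.402  0.05 ]
```

View pics/topc.png

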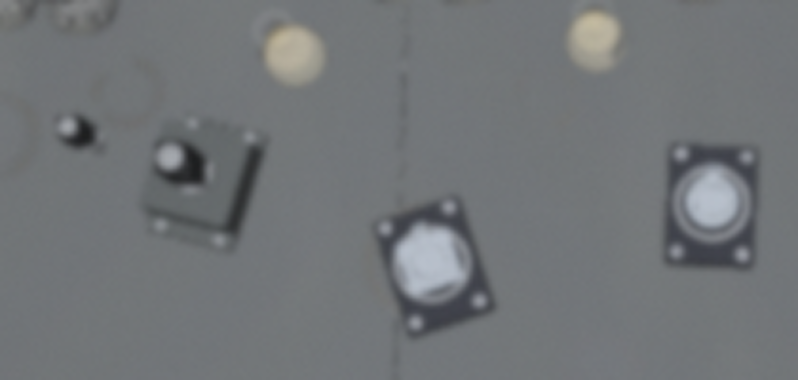

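View pics/sidec.png

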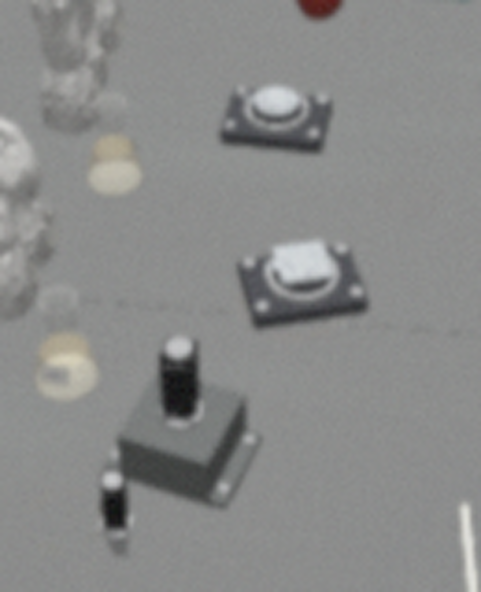

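Candidates in the top view: punch-like are the larger one in the block (142,202), which is chosen, and the small one beside it (115,195). Anvils are dark with a square tag (209,229), dark with a round disc and its tab towards +x (282,213), which is chosen, turquoise (376,257) and green (425,245). The crops confirm both choices. The flasks are at (172,174) and (251,170), the bulb at (349,219).

```bash
python3 - <<'E'
from h import *
s=sensors.observe(); M=R.from_quat(s["ee_rot"]).as_matrix(); print(M.round(3), s["tcp_pos"])
c=vision.camera("wrist"); print("cam in tool", M.T@(c["xyz"]-s["tcp_pos"]), (M.T@R.from_quat(c["rotation"]).as_matrix()).round(3))
E
```

```text
[[-0.92  -0.     0.393]
 [-0.393  0.001 -0.92 ]
 [ 0.    -1.    -0.001]] [ 0.2847218  -0.66643962  0.21807678]
cam in tool [-6.98420747e-02 -1.65653677e-01  3.14502004e-05] [[-0.001  0.967  0.254]
 [-0.001 -0.254  0.967]
 [ 1.     0.     0.001]]
```

Request:
apply_moves([
  [[1,-47,-5,-36,0,0,0],[1,-47,-5,-36,0,0,0],[1,-47,-5,-36,0,0,0],[1,-47,-5,-36,0,0,0],[1,-47,-5,-36,0,0,0],[1,-47,-5,-36,0,0,0],[1,-47,-5,-36,0,0,0],[1,-47,-5,-36,0,0,0],[1,-47,-5,-36,0,0,0],[1,0,0,0,0,0,0]],
])

```text
t: 1.5
tcp_pos: [0.5492, -0.1972, 0.264]
ee_rot: [-0.144, 0.693, -0.692, 0.145]
ft_force: [-0.5, 0.1, 0.5]
gripper_width: 0.998
```

```bash
python3 - <<'E'
from h import *
s=sensors.observe(); print(s["t"],s["tcp_pos"],s["joint_pos"].round(2))
import pickle
cs={n:vision.camera(n) for n in ["wrist","top","side"]}
pickle.dump(cs,open("v1.pkl","wb"))
cv2.imwrite("pics/w1.png",cs["wrist"]["image"])
E
```

```text
1.5 [ 0.54918306 -0.19717574  0.26395431] [ 0.3   0.38 -0.07  1.88  0.03  0.88 -0.94]
```

View pics/w1.png

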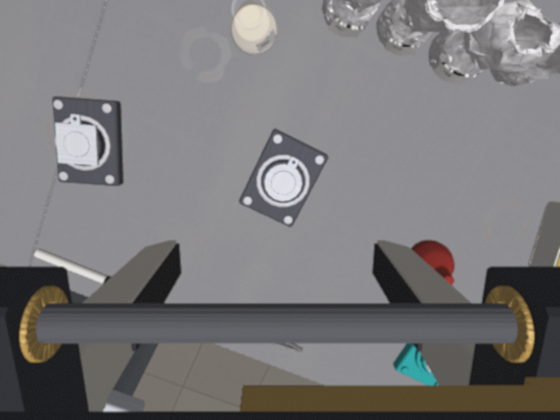

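The wrist view shows the round anvil centred near (283,178) with its tab at (293,161), the square anvil at (88,140) and a flask at (254,25).

```bash
python3 - <<'E'
from h import *
import pickle
cs=pickle.load(open("v1.pkl","rb")); c=cs["wrist"]
im=c["image"]; crop(im,225,115,345,240,4.8,"pics/w1c.png")
g=cv2.cvtColor(im,cv2.COLOR_BGR2GRAY)
m=((g<85)).astype(np.uint8); m[235:]=0; m[:, :230]=0; m[:,340:]=0; m[:115]=0
cn=max(cv2.findContours(m,cv2.RETR_EXTERNAL,cv2.CHAIN_APPROX_NONE)[0],key=cv2.contourArea)
h=cv2.convexHull(cn)
for z in (0,.008,.016):
    P=np.array([plane(c,*p[0],z)[:2] for p in h.astype(float)])*1000
    rr=cv2.minAreaRect(P.astype(np.float32)); print(z,rr)
# bright disc: tag
b=((g>165)).astype(np.uint8); b[235:]=0; b[:, :250]=0; b[:,318:]=0; b[:148]=0
for cc in cv2.findContours(b,cv2.RETR_LIST,cv2.CHAIN_APPROX_NONE)[0]:
    if cv2.contourArea(cc)>60:
        for z in (.024,.032):
            P=np.array([plane(c,*p[0],z)[:2] for p in cc.astype(float)])*1000
            print(cv2.contourArea(cc),z,cv2.fitEllipse(P.astype(np.float32)))
E
```

```text
0 ((559.3570556640625, -187.697509765625), (55.93476104736328, 115.2127456665039), 50.618717193603516)
0.008 ((560.3538208007812, -187.3593292236328), (54.893531799316406, 113.06802368164062), 50.61872100830078)
0.016 ((561.3506469726562, -187.021240234375), (53.852317810058594, 110.92330169677734), 50.618709564208984)
559.0 0.024 ((543.7019653320312, -207.7083740234375), (47.893341064453125, 48.3605842590332), 161.2185821533203)
559.0 0.032 ((545.0663452148438, -206.9556884765625), (46.949066162109375, 47.40709686279297), 161.2189178466797)
2037.5 0.024 ((544.1427001953125, -207.40386962890625), (57.25316619873047, 57.39491271972656), 149.4054718017578)
2037.5 0.032 ((545.4984130859375, -206.6571807861328), (56.12434387207031, 56.2633056640625), 149.40597534179688)
```

View pics/w1c.png

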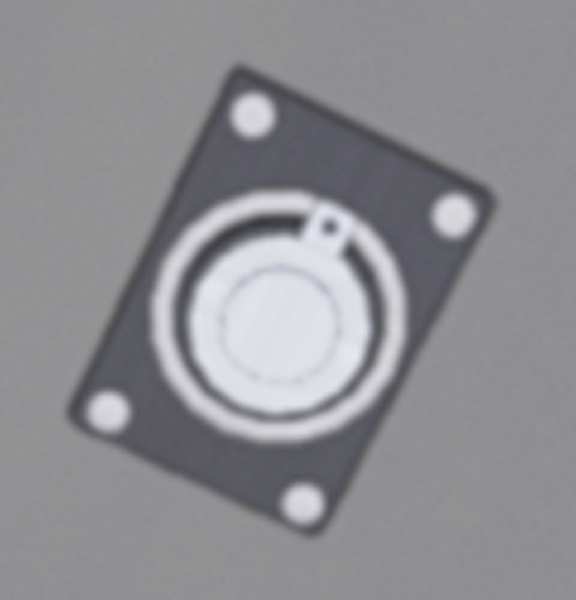

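```bash
python3 - <<'E'
from h import *
import pickle
cs=pickle.load(open("v1.pkl","rb")); c=cs["wrist"]
f=lambda u,v,z: plane(c,u/4.8+225-.4,v/4.8+115-.4,z)*1000
B=np.array([f(u,v,.018)[:2] for u,v in [(252,115),(454,215),(107,410),(303,503)]]); print(B.round(1),B.mean(0))
d=B[0]-B[2],B[1]-B[3]; print([ (np.degrees(np.arctan2(k[1],k[0])),np.linalg.norm(k)) for k in d])
e=B[0]-B[1],B[2]-B[3];print([ (np.degrees(np.arctan2(k[1],k[0])),np.linalg.norm(k)) for k in e])
for z in (.028,.032,.036): print(z,f(280.5,324,z),f(279,315,z),np.linalg.norm(f(189,324,z)-f(371,324,z)))
print(f(279,315,.026))
# top view check
t=cs["top"]
E
```

```text
[[ 583.9 -183.2]
 [ 581.7 -235.5]
 [ 506.2 -179.4]
 [ 503.8 -231.9]] [ 543.89587553 -207.49798961]
[(np.float64(-2.790777908156977), np.float64(77.79913229056729)), (np.float64(-2.6546048072092945), np.float64(78.00738403801293))]
[(np.float64(87.60815612030065), np.float64(52.29396322072328)), (np.float64(87.37962316441893), np.float64(52.47832527697561))]
0.028 [ 543.68230734 -208.00851306   28.        ] [ 545.47000167 -206.83817129   28.        ] 41.944114442993055
0.032 [ 544.37148192 -207.6254295    32.        ] [ 546.1413775  -206.46673996   32.        ] 41.52650797477846
0.036 [ 545.06065649 -207.24234594   36.        ] [ 546.81275332 -206.09530862   36.        ] 41.10890150656385
[ 545.13431376 -207.02388696   26.        ]
```

Request:
apply_moves([
  [[1,-21,0,-50,0,-0.15,0],[1,-28,0,-46,0,-0.15,0],[1,-35,0,-41,0,-0.15,0],[1,-41,0,-36,0,-0.15,0],[1,-45,0,-29,0,-0.15,0],[1,-49,0,-22,0,-0.15,0],[1,-52,0,-14,0,0,0],[1,0,0,0,0,0,0],[1,0,0,0,0,0,0]],
])

```text
t: 2.78
tcp_pos: [0.5457, 0.1729, 0.2633]
ee_rot: [0.429, -0.562, 0.563, -0.428]
ft_force: [0.0, -0.6, -0.2]
gripper_width: 0.996
```

```bash
python3 - <<'E'
from h import *
s=sensors.observe(); print(s["t"],s["tcp_pos"],s["joint_pos"].round(2)); print(R.from_quat(s["ee_rot"]).as_matrix().round(3))
import pickle
cs={n:vision.camera(n) for n in ["wrist"]}
pickle.dump(cs,open("v2.pkl","wb"))
cv2.imwrite("pics/w2.png",cs["wrist"]["image"])
E
```

```text
2.775 [0.54568306 0.17289141 0.26327146] [-0.14  0.39 -0.36  1.89  0.17  0.9  -0.86]
[[-0.266 -0.001  0.964]
 [-0.964 -0.001 -0.266]
 [ 0.001 -1.    -0.   ]]
```

View pics/w2.png

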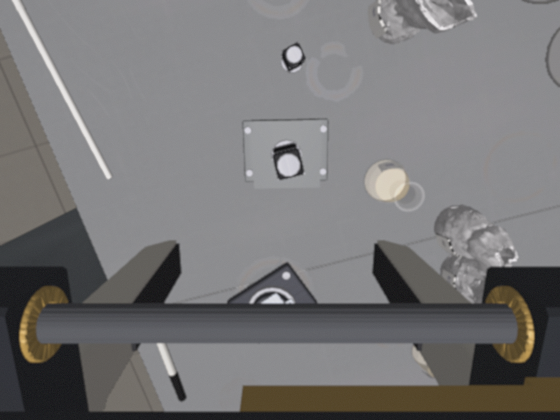

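```bash
python3 - <<'E'
from h import *
import pickle
c=pickle.load(open("v2.pkl","rb"))["wrist"]
crop(c["image"],236,110,336,195,6,"pics/w2c.png")
E
```

```text
(no output)
```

View pics/w2c.png

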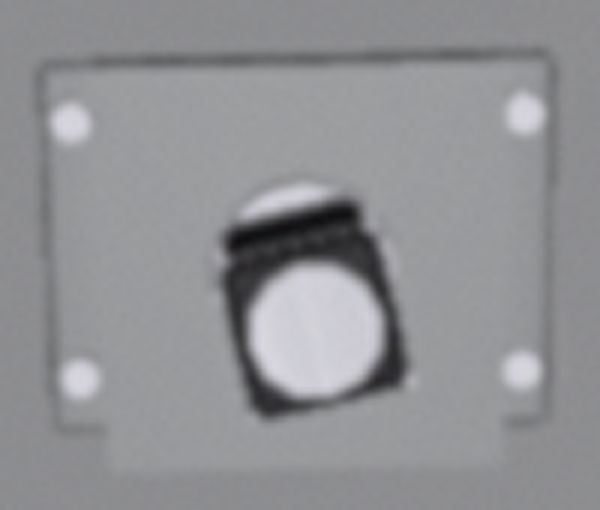

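```bash
python3 - <<'E'
from h import *
import pickle
c=pickle.load(open("v2.pkl","rb"))["wrist"]
f=lambda u,v,z: plane(c,u/6+236-.42,v/6+110-.42,z)*1000
print("cap",f(317,328,.115))
for a,b in [((262,415),(405,380)),((228,265),(262,415)),((372,235),(405,380))]:
    d=f(*b,.111)-f(*a,.111); print(np.degrees(np.arctan2(d[1],d[0]))%90,np.linalg.norm(d))
B=np.array([f(u,v,.003)[:2] for u,v in [(70,123),(525,114),(522,370),(80,380)]]);print(B.round(1),B.mean(0))
E
python3 - <<'E'
from h import *
s=sensors.observe();M=R.from_quat(s["ee_rot"]).as_matrix()
print(M.T@(np.array([.559,.184,.26])-s["tcp_pos"])*1000)
E
```

```text
cap [561.53994319 192.03697354 115.        ]
88.5802924109754 21.360070063402347
87.30604553204456 22.347373763203493
88.30384525985696 21.527716487438276
[[525.7 224.6]
 [608.8 203.5]
 [596.9 156.2]
 [513.6 177.1]] [561.2463464  190.36827553]
[-14.64706993   3.32221535   9.69830868]
```

Wrist crop: the cap is centred at (289,165), with handle edges at about -2° (mod 90), and the stand's screws give a centre of (561,190) mm. The cap comes out at (561.5,192) mm, and the top view agrees.

Request:
apply_moves([
  [[0.4,0,0,0,0,-0.12,0],[0.4,0,0,0,0,-0.12,0],[0.4,-9,30,8,0,0,0],[0.4,-10,50,7,0,0,0],[0.4,0,0,0,0,0,0],[0.4,0,0,0,0,0,0]],
])

```text
t: 3.58
tcp_pos: [0.5614, 0.1924, 0.1848]
ee_rot: [0.493, -0.507, 0.507, -0.493]
ft_force: [-0.3, 0.3, 0.4]
gripper_width: 0.699
```

```bash
python3 - <<'E'
from h import *
s=sensors.observe(); print(s["t"],s["tcp_pos"],s["joint_pos"].round(2),s["ft_force"]); print(R.from_quat(s["ee_rot"]).as_matrix().round(3))
c=vision.camera("wrist"); cv2.imwrite("pics/w3.png",c["image"])
print(proj(c,s["tcp_pos"]),proj(c,[.5615,.192,.115]))
E
```

```text
3.575 [0.56139378 0.19244911 0.18478566] [-0.16  0.51 -0.39  1.92  0.27  0.76 -0.73] [-0.33788273  0.33014337  0.35488976]
[[-0.029  0.     1.   ]
 [-1.    -0.    -0.029]
 [ 0.    -1.     0.   ]]
(np.float64(276.816806198055), np.float64(257.47369831209113)) (np.float64(276.81083308194184), np.float64(216.7843285780553))
```

View pics/w3.png

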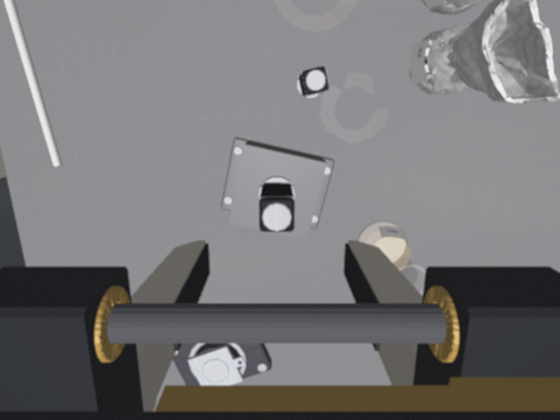

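The cap is at (277,217), exactly as predicted, and the handle is square to the jaws. Descending.

Request:
apply_moves([
  [[0.4,0,45,0,0,0,0],[0.4,0,40,0,0,0,0],[0.4,0,25,0,0,0,0],[0.4,0,12,0,0,0,0],[0.4,0,0,0,0,0,0],[-1,0,0,0,0,0,0],[-1,0,0,0,0,0,0],[-1,0,0,0,0,0,0],[-1,0,0,0,0,0,0],[-1,0,0,0,0,0,0]],
], force=45)

```text
t: 4.88
tcp_pos: [0.561, 0.1937, 0.0617]
ee_rot: [0.493, -0.507, 0.507, -0.493]
ft_force: [-0.3, 0.0, 2.3]
gripper_width: 0.253
```

```bash
python3 - <<'E'
from h import *
s=sensors.observe(); print(s["t"],s["tcp_pos"],s["ft_force"],s["moment"],s["gripper_width"]*93)
print(R.from_quat(s["ee_rot"]).as_matrix().round(3))
E
```

```text
4.875 [0.56103409 0.19369052 0.06171811] [-0.34908201  0.01566756  2.25098242] [-0.08455892 -0.09314696 -0.0108716 ] 23.57378861819185
[[-0.027  0.     1.   ]
 [-1.     0.    -0.027]
 [-0.    -1.     0.   ]]
```

Request:
apply_moves([
  [[-1,0,-15,0,0,0,0],[-1,0,-25,0,0,0,0],[-1,0,-40,0,0,0,0],[-1,0,-40,0,0,0,0],[-1,0,-40,0,0,0,0],[-1,0,-20,0,0,0,0],[-1,0,0,0,0,0,0],[-1,0,0,0,0,0,0]],
])

```text
t: 5.88
tcp_pos: [0.5603, 0.1933, 0.2409]
ee_rot: [-0.494, 0.507, -0.507, 0.493]
ft_force: [-0.6, -0.2, -2.4]
gripper_width: 0.259
```

```bash
python3 - <<'E'
from h import *
s=sensors.observe(); print(s["t"],s["tcp_pos"],s["ft_force"],s["moment"],s["gripper_width"]*93)
c=vision.camera("side"); g=s["tcp_pos"]+[0,0,.019]
u,v=map(int,proj(c,g-[0,0,.055])); print(u,v,proj(c,g-[0,0,.074]))
crop(c["image"],u-45,v-35,u+45,v+35,8,"pics/s4.png")
c=vision.camera("wrist"); cv2.imwrite("pics/w4.png",c["image"])
E
```

```text
5.875 [0.5603125  0.193274   0.24094731] [-0.58570899 -0.20405118 -2.38717788] [-0.00668186 -0.0607408   0.00901356] 24.091390924570707
246 246 (np.float64(246.8641086240894), np.float64(252.6836309027588))
```

View pics/s4.png

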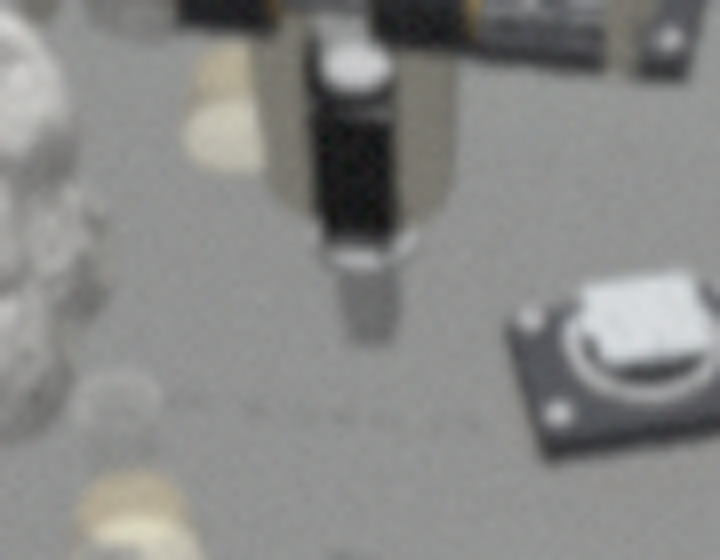

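View pics/w4.png

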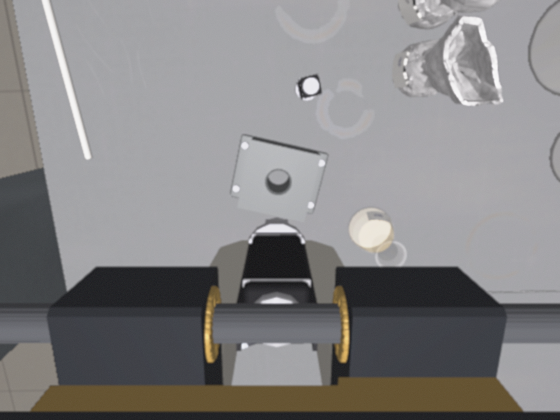

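The side crop shows the shank and the die below it, about 5.4 px wide (nearer 14 than 10 mm). I'll bring it closer to the side camera to be sure. The wrist view shows the empty hole at (278,181).

```bash
python3 - <<'E'
from h import *
c=cv2.imread("pics/w4.png"); 
crop(c,225,125,335,225,6,"pics/w4c.png")
w=vision.camera("wrist"); import pickle; pickle.dump(w,open("v4.pkl","wb"))
s=vision.camera("side"); print(proj(s,[.45,.43,.36]),proj(s,[.45,.43,.5]))
E
```

```text
(np.float64(280.75772416667394), np.float64(277.5244469046653)) (np.float64(281.3087200318496), np.float64(214.50030211929294))
```

View pics/w4c.png

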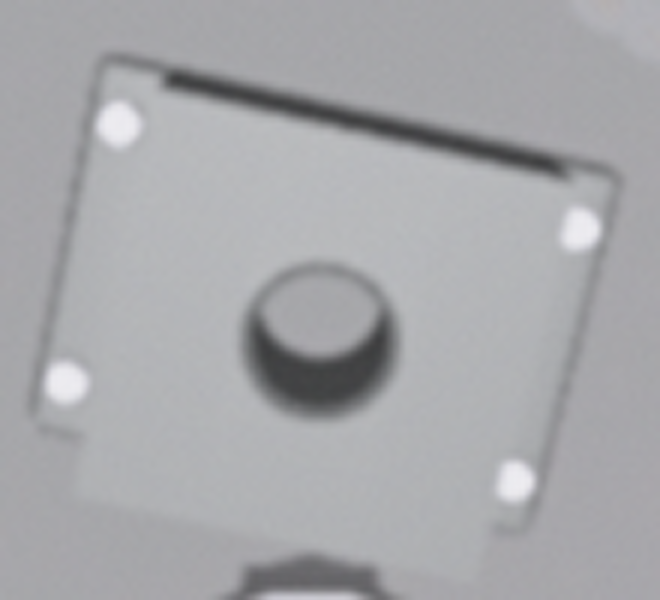

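Request:
apply_moves([
  [[-1,-34,-28,-16,0,0,0],[-1,-34,-28,-16,0,0,0],[-1,-34,-28,-16,0,0,0],[-1,-34,-28,-16,0,0,0],[-1,-34,-28,-16,0,0,0],[-1,-34,-28,-16,0,0,0],[-1,-34,-28,-16,0,0,0],[-1,0,0,0,0,0,0],[-1,0,0,0,0,0,0]],
])

```text
t: 7.2
tcp_pos: [0.4556, 0.4339, 0.4364]
ee_rot: [0.494, -0.506, 0.507, -0.493]
ft_force: [-0.3, -0.5, -2.8]
gripper_width: 0.253
```

```bash
python3 - <<'E'
from h import *
s=sensors.observe(); print(s["t"],s["tcp_pos"],s["ft_force"],s["joint_pos"].round(2))
c=vision.camera("side"); g=s["tcp_pos"]+[0,0,.019]
u,v=map(int,proj(c,g-[0,0,.055])); print(u,v,proj(c,g-[0,0,.074]),np.linalg.norm(g-c["xyz"]))
cv2.imwrite("pics/s5f.png",c["image"])
crop(c["image"],u-35,v-30,u+35,v+30,10,"pics/s5.png")
E
```

```text
7.2 [0.45559939 0.43389891 0.43638466] [-0.32747418 -0.52784061 -2.758731  ] [-0.51  0.35 -0.49  1.51  0.17  1.32 -1.05]
277 262 (np.float64(277.3252869047788), np.float64(270.1684202133928)) 0.6862756659867677
```

View pics/s5.png

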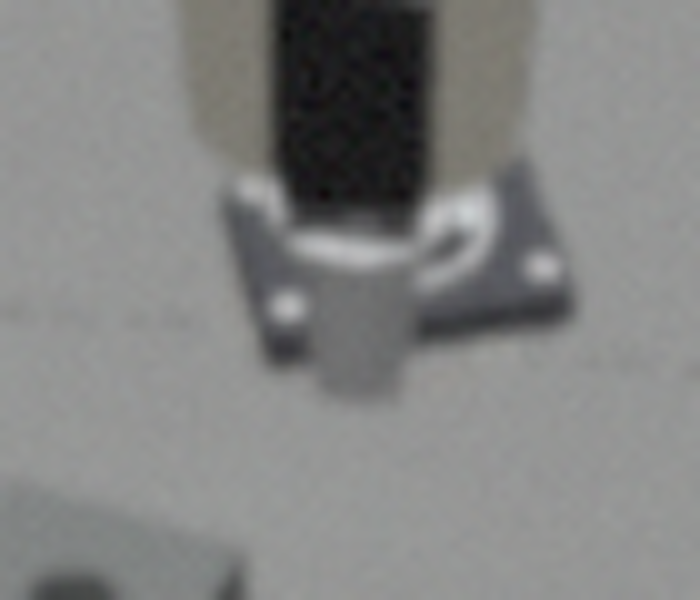

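Handle 155 px for 24 mm, die 84 px, so about 13.5 mm: the long (14 mm) side faces the camera. The die's long side therefore lies along world x (jaw axis), already nearly parallel to the anvil. Moving over the anvil.

Request:
apply_moves([
  [[-1,53,12,9,0,0.017,0],[-1,53,16,9,0,0,0],[-1,53,16,9,0,0,0],[-1,53,16,9,0,0,0],[-1,53,16,9,0,0,0],[-1,53,16,9,0,0,0],[-1,53,16,9,0,0,0],[-1,53,16,9,0,0,0],[-1,53,16,9,0,0,0],[-1,53,16,9,0,0,0]],
])

```text
t: 8.5
tcp_pos: [0.522, -0.1018, 0.2805]
ee_rot: [-0.489, 0.512, -0.511, 0.488]
ft_force: [0.9, -0.5, -1.3]
gripper_width: 0.257
```

```bash
python3 - <<'E'
from h import *
import pickle
s=sensors.observe(); print(s["t"],s["tcp_pos"],s["ft_force"],s["joint_pos"].round(2));M=R.from_quat(s["ee_rot"]).as_matrix();print(M.round(3))
print(M.T@(np.array([.544,-.206,.241])-s["tcp_pos"])*1000)
w=pickle.load(open("v4.pkl","rb")); 
f=lambda u,v,z: plane(w,u/6+225-.42,v/6+125-.42,z)*1000
print("hole",f(321,341,.045), [np.linalg.norm(f(321-79,341,.045)-f(321+79,341,.045))])
B=np.array([f(u,v,.003) for u,v in [(119,125),(580,230),(515,482),(67,383)]]);print(B.mean(0))
E
```

```text
8.5 [ 0.52199358 -0.10184152  0.28052686] [ 0.91106065 -0.50758693 -1.34739433] [ 0.3   0.31 -0.28  1.95  0.11  0.89 -0.08]
[[-0.046 -0.001  0.999]
 [-0.999 -0.    -0.046]
 [ 0.    -1.    -0.001]]
[103.01829757  39.5418024   26.82013367]
hole [561.37706272 191.85379605  45.        ] [np.float64(26.1842940211823)]
[561.46242483 189.85771147   3.        ]
```

Request:
apply_moves([
  [[-1,45,14,10,0,0,0],[-1,38,14,10,0,0,0],[-1,20,12,7,0,0,0],[-1,0,0,0,0,0,0],[-1,0,0,0,0,0,0],[-1,0,0,0,0,0,0]],
])

```text
t: 9.25
tcp_pos: [0.5456, -0.2012, 0.2422]
ee_rot: [0.489, -0.51, 0.511, -0.49]
ft_force: [-0.9, -0.7, -2.1]
gripper_width: 0.258
```

```bash
python3 - <<'E'
from h import *
import pickle
s=sensors.observe(); print(s["t"],s["tcp_pos"],s["ft_force"],s["joint_pos"].round(2));M=R.from_quat(s["ee_rot"]).as_matrix();print(M.round(3))
w=vision.camera("wrist"); pickle.dump((s,w),open("v6.pkl","wb")); cv2.imwrite("pics/w6.png",w["image"]); crop(w["image"],220,125,340,235,5,"pics/w6c.png")
c=vision.camera("side");u,v=map(int,proj(c,s["tcp_pos"]-[0,0,.1])); crop(c["image"],u-40,v-50,u+40,v+40,6,"pics/s6.png")
c=vision.camera("top");u,v=map(int,proj(c,s["tcp_pos"]-[0,0,.1])); crop(c["image"],u-40,v-40,u+40,v+40,6,"pics/t6.png")
E
```

```text
9.25 [ 0.5455871  -0.20122613  0.24224948] [-0.87897997 -0.73712292 -2.13686874] [ 0.43  0.41 -0.24  1.9   0.13  0.85  0.08]
[[-0.042  0.001  0.999]
 [-0.999  0.    -0.042]
 [-0.    -1.     0.001]]
```

View pics/w6c.png

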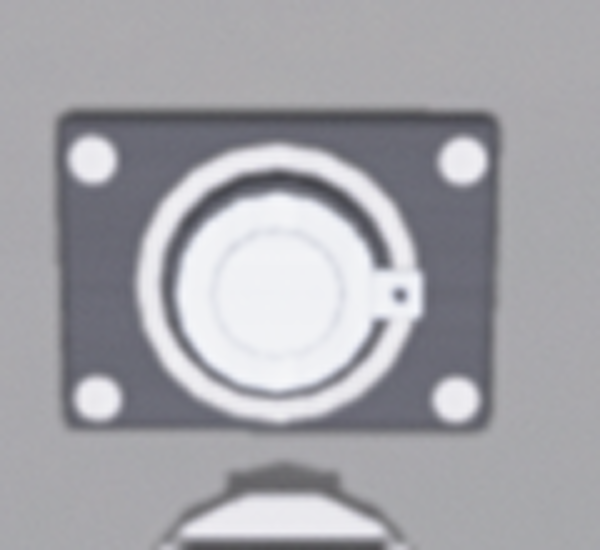

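View pics/s6.png

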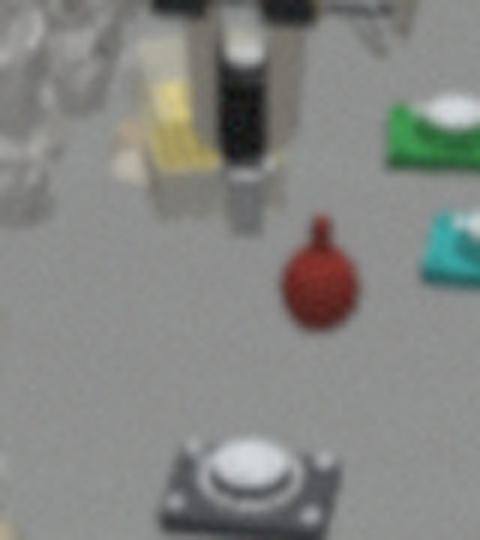

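```bash
python3 - <<'E'
from h import *
import pickle
s,w=pickle.load(open("v6.pkl","rb"));M=R.from_quat(s["ee_rot"]).as_matrix()
f=lambda u,v,z: plane(w,u/5+220-.4,v/5+125-.4,z)*1000
for z in (.016,.02):
    B=np.array([f(u,v,z) for u,v in [(93,160),(463,161),(98,399),(455,399)]]);print(B.mean(0),[np.degrees(np.arctan2(*(B[i]-B[j])[1::-1])) for i,j in ((1,0),(3,2))],B[1]-B[0],B[3]-B[2])
for z in (.028,.032,.036):print("tag",z,f(278,292.5,z), np.linalg.norm(f(177,292,z)-f(379,292,z)))
print(np.degrees(np.arctan2(*M[1::-1,2])))
E
```

```text
[ 543.89140196 -208.00650753   16.        ] [np.float64(-2.5155368350803995), np.float64(-2.3675301512624234)] [78.42087907 -3.44523562  0.        ] [78.24866152 -3.2351698   0.        ]
[ 543.93429447 -207.22364086   20.        ] [np.float64(-2.515536835080399), np.float64(-2.3675301512624345)] [77.62046651 -3.41007139  0.        ] [77.45000672 -3.20214963  0.        ]
tag 0.028 [ 544.07881286 -207.95329337   28.        ] 42.3102648483847
tag 0.032 [ 544.12108697 -207.14625853   32.        ] 41.864779092480354
tag 0.036 [ 544.16336107 -206.33922368   36.        ] 41.41929333657567
-2.39946253781648
```

Request:
apply_moves([
  [[-1,2,35,-1,0,0,0],[-1,2,40,-1,0,0,0],[-1,1,35,0,0,0,0],[-1,0,20,0,0,0,0],[-1,0,8,0,0,0,0],[-1,0,4,0,0,0,0],[-1,0,0,0,0,0,0],[-1,0,0,0,0,0,0],[-1,0,0,0,0,0,0]],
])

```text
t: 10.52
tcp_pos: [0.5434, -0.2078, 0.1002]
ee_rot: [0.489, -0.511, 0.511, -0.489]
ft_force: [-0.8, 0.1, -2.3]
gripper_width: 0.258
```

```bash
python3 - <<'E'
from h import *
import pickle
s=sensors.observe(); print(s["t"],s["tcp_pos"],s["ft_force"],s["moment"]);M=R.from_quat(s["ee_rot"]).as_matrix();print(M.round(4))
print(M.T@(np.array([.5435,-.2058,.09])-s["tcp_pos"])*1000)
c=vision.camera("side");u,v=map(int,proj(c,s["tcp_pos"]-[0,0,.05]));print(u,v); crop(c["image"],u-35,v-35,u+35,v+25,10,"pics/s7.png")
c=vision.camera("top");u,v=map(int,proj(c,s["tcp_pos"]-[0,0,.05])); crop(c["image"],u-40,v-40,u+40,v+40,6,"pics/t7.png")
E
```

```text
10.525 [ 0.54338642 -0.20783194  0.10018579] [-0.83437328  0.06325239 -2.25466752] [ 0.0310859  -0.06318     0.00440164]
[[-4.41e-02  9.00e-04  9.99e-01]
 [-9.99e-01 -3.00e-04 -4.41e-02]
 [ 3.00e-04 -1.00e+00  9.00e-04]]
[-2.03790989 10.18521911  0.01470768]
274 201
```

View pics/s7.png

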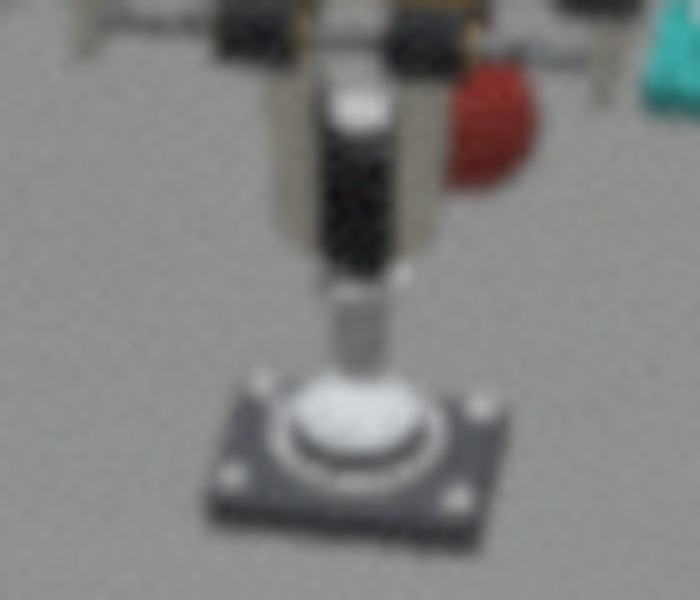

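Request:
apply_moves([
  [[-1,-1,3,0,0,0,0],[-1,-1,2,0,0,0,0],[-1,0,2,0,0,0,0],[-1,0,0,0,0,0,0],[-1,0,0,0,0,0,0],[-1,0,0,0,0,0,0]],
])

```text
t: 11.38
tcp_pos: [0.5433, -0.2058, 0.0926]
ee_rot: [0.489, -0.511, 0.511, -0.489]
ft_force: [0.1, -0.6, -1.9]
gripper_width: 0.257
```

```bash
cat > st.py <<'E'
from h import *
s=sensors.observe(); M=R.from_quat(s["ee_rot"]).as_matrix()
print(s["t"],(s["tcp_pos"]*1000).round(2),s["ft_force"].round(2),s["moment"].round(3),M[2].round(4),s["gripper_width"]*93)
E
python3 st.py
```

```text
11.375 [ 543.25 -205.76   92.65] [ 0.12 -0.65 -1.86] [-0.059 -0.11  -0.009] [ 1.e-04 -1.e+00  1.e-04] 23.884317018479077
```

Request:
apply_moves([
  [[-1,0,1,0,0,0,0],[-1,0,1,0,0,0,0],[-1,0,1,0,0,0,0],[-1,0,0,0,0,0,0]],
])

```text
t: 11.88
tcp_pos: [0.5432, -0.2057, 0.0895]
ee_rot: [-0.489, 0.511, -0.511, 0.489]
ft_force: [-0.4, 0.3, -1.6]
gripper_width: 0.26
```

Request:
apply_moves([
  [[-1,0,1,0,0,0,0],[-1,0,0.5,0,0,0,0],[-1,0,0,0,0,0,0]],
])

```text
t: 12.25
tcp_pos: [0.5432, -0.2057, 0.0881]
ee_rot: [-0.489, 0.511, -0.511, 0.489]
ft_force: [-0.6, -0.3, -1.1]
gripper_width: 0.258
```

Request:
apply_moves([
  [[-1,0,0.5,0,0,0,0],[-1,0,0.5,0,0,0,0],[-1,0,0,0,0,0,0]],
])

```text
t: 12.62
tcp_pos: [0.5433, -0.2057, 0.0875]
ee_rot: [0.489, -0.511, 0.511, -0.489]
ft_force: [-0.6, 0.3, 4.7]
gripper_width: 0.252
```

Contact was felt at TCP z of about 0.0877. Pressing on gently in small steps (free reading about -2.0 N).

Request:
apply_moves([
  [[-1,0,0.2,0,0,0,0],[-1,0,0,0,0,0,0]],
])

```text
t: 12.88
tcp_pos: [0.5433, -0.2057, 0.0874]
ee_rot: [0.489, -0.511, 0.511, -0.489]
ft_force: [-1.9, 1.0, 8.0]
gripper_width: 0.26
```

```bash
python3 st.py
```

```text
12.875 [ 543.3  -205.71   87.42] [-1.93  1.01  8.04] [ 0.13   0.432 -0.01 ] [ 3.e-04 -1.e+00  3.e-04] 24.144473937623875
```

Request:
apply_moves([
  [[-1,0,0.2,0,0,0,0],[-1,0,0.2,0,0,0,0],[-1,0,0,0,0,0,0]],
])

```text
t: 13.25
tcp_pos: [0.5433, -0.2057, 0.0871]
ee_rot: [0.489, -0.511, 0.511, -0.489]
ft_force: [-2.3, 0.3, 8.1]
gripper_width: 0.256
```

Request:
apply_moves([
  [[-1,0,0.2,0,0,0,0],[-1,0,0.2,0,0,0,0],[-1,0,0,0,0,0,0]],
])

```text
t: 13.62
tcp_pos: [0.5433, -0.2057, 0.0868]
ee_rot: [0.489, -0.511, 0.511, -0.489]
ft_force: [-2.7, 1.4, 8.8]
gripper_width: 0.253
```

Request:
apply_moves([
  [[-1,0,0.3,0,0,0,0],[-1,0,0.3,0,0,0,0],[-1,0,0.3,0,0,0,0],[-1,0,0,0,0,0,0]],
])

```text
t: 14.12
tcp_pos: [0.5433, -0.2057, 0.086]
ee_rot: [0.489, -0.511, 0.511, -0.489]
ft_force: [-2.4, 1.0, 11.4]
gripper_width: 0.256
```

```bash
python3 st.py
```

```text
14.125 [ 543.27 -205.75   86.02] [-2.37  0.96 11.38] [0.206 0.66  0.018] [ 4.e-04 -1.e+00  4.e-04] 23.777431759265333
```

Request:
apply_moves([
  [[-1,0,0.2,0,0,0,0],[-1,0,0.3,0,0,0,0],[-1,0,0,0,0,0,0],[-1,0,0,0,0,0,0],[-1,0,0,0,0,0,0],[-1,0,0,0,0,0,0],[-1,0,0,0,0,0,0],[-1,0,0,0,0,0,0]],
])

```text
t: 15.12
tcp_pos: [0.5433, -0.2057, 0.0856]
ee_rot: [0.489, -0.511, 0.511, -0.489]
ft_force: [-2.4, 1.3, 11.2]
gripper_width: 0.26
```

```bash
python3 st.py
```

```text
15.125 [ 543.27 -205.73   85.62] [-2.37  1.35 11.2 ] [0.186 0.757 0.008] [ 4.e-04 -1.e+00  5.e-04] 24.150643523405467
```

Request:
apply_moves([
  [[-1,0,0,0,0,0,0],[-1,0,0,0,0,0,0],[-1,0,0,0,0,0,0],[-1,0,0,0,0,0,0],[-1,0,0,0,0,0,0],[-1,0,0,0,0,0,0],[-1,0,0,0,0,0,0],[-1,0,0,0,0,0,0],[-1,0,0,0,0,0,0],[-1,0,0,0,0,0,0]],
])

```text
t: 16.38
tcp_pos: [0.5433, -0.2057, 0.0856]
ee_rot: [0.489, -0.511, 0.511, -0.489]
ft_force: [-2.7, 0.2, 12.5]
gripper_width: 0.253
```

```bash
python3 st.py; python3 - <<'E'
from h import *
s=sensors.observe()
c=vision.camera("side");u,v=map(int,proj(c,s["tcp_pos"]-[0,0,.05])); crop(c["image"],u-35,v-35,u+35,v+25,10,"pics/s8.png")
E
```

```text
16.375 [ 543.27 -205.72   85.62] [-2.68  0.25 12.49] [ 0.217  0.82  -0.035] [ 4.e-04 -1.e+00  4.e-04] 23.53600319493029
```

View pics/s8.png

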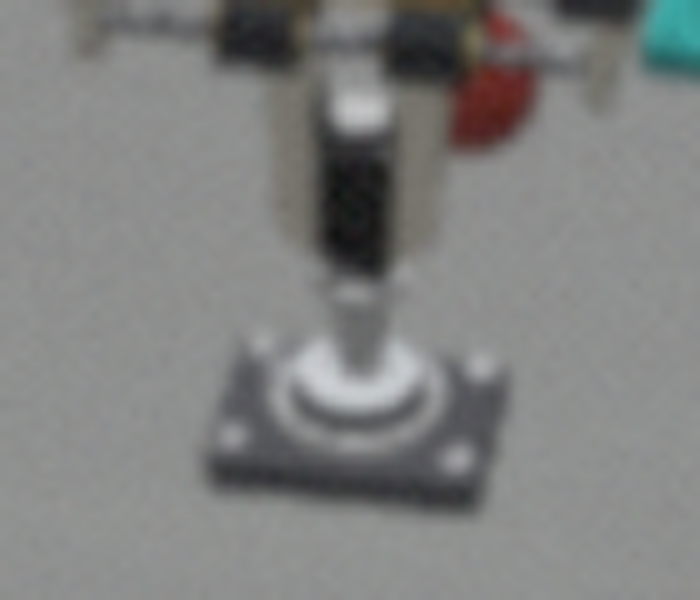

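The side view shows the die standing in the middle of the disc at (360,375) in the crop. The force is about 14 N; I'll bring it closer to 15 N and hold.

Request:
apply_moves([
  [[-1,0,0.3,0,0,0,0],[-1,0,0,0,0,0,0],[-1,0,0,0,0,0,0],[-1,0,0,0,0,0,0],[-1,0,0,0,0,0,0],[-1,0,0,0,0,0,0],[-1,0,0,0,0,0,0],[-1,0,0,0,0,0,0],[-1,0,0,0,0,0,0],[-1,0,0,0,0,0,0]],
])

```text
t: 17.68
tcp_pos: [0.5433, -0.2057, 0.0854]
ee_rot: [0.489, -0.511, 0.511, -0.489]
ft_force: [-2.8, 0.5, 12.2]
gripper_width: 0.257
```

Request:
apply_moves([
  [[-1,0,0,0,0,0,0],[-1,0,0,0,0,0,0],[-1,0,0,0,0,0,0],[-1,0,0,0,0,0,0],[-1,0,0,0,0,0,0],[-1,0,0,0,0,0,0]],
])

```text
t: 18.42
tcp_pos: [0.5433, -0.2057, 0.0854]
ee_rot: [0.489, -0.511, 0.511, -0.489]
ft_force: [-1.8, 0.8, 11.7]
gripper_width: 0.257
```

Request:
apply_moves([
  [[-1,0,-0.5,0,0,0,0],[-1,0,-0.5,0,0,0,0],[-1,0,-1,0,0,0,0],[-1,0,-2,0,0,0,0],[-1,0,-3,0,0,0,0],[-1,0,-5,0,0,0,0],[-1,0,-8,0,0,0,0],[-1,0,-10,0,0,0,0],[-1,0,-12,0,0,0,0],[-1,0,0,0,0,0,0]],
])

```text
t: 19.68
tcp_pos: [0.5439, -0.2059, 0.1277]
ee_rot: [0.489, -0.51, 0.512, -0.489]
ft_force: [0.7, 0.5, -2.1]
gripper_width: 0.252
```

```bash
python3 st.py
```

```text
19.675 [ 543.86 -205.94  127.73] [ 0.73  0.5  -2.13] [ 0.003 -0.105 -0.024] [ 6.0e-04 -1.0e+00  2.1e-03] 23.414786684339898
```

Request:
apply_moves([
  [[-1,0,-35,0,0,0,0],[-1,0,-40,0,0,0,0],[-1,-10,-35,0,0,0,0],[-1,-50,0,0,0,0,0],[-1,-55,0,0,0,0,0],[-1,-55,0,0,0,0,0],[-1,-55,0,0,0,0,0],[-1,-55,0,0,0,0,0],[-1,-50,0,0,0,0,0],[-1,-40,0,0,0,0,0]],
])

```text
t: 20.92
tcp_pos: [0.5591, 0.1663, 0.2362]
ee_rot: [-0.489, 0.511, -0.51, 0.489]
ft_force: [1.1, -0.3, -1.9]
gripper_width: 0.257
```

Request:
apply_moves([
  [[-1,-20,0,0,0,0,0],[-1,-10,0,0,0,0,0],[-1,0,0,0,0,0,0],[-1,0,0,0,0,0,0],[-1,0,0,0,0,0,0]],
])

```text
t: 21.55
tcp_pos: [0.561, 0.1925, 0.2364]
ee_rot: [0.489, -0.511, 0.511, -0.488]
ft_force: [-0.6, -0.2, -1.1]
gripper_width: 0.253
```

```bash
python3 st.py; python3 - <<'E'
from h import *
s=sensors.observe();M=R.from_quat(s["ee_rot"]).as_matrix();print(M.round(4))
print(M.T@(np.array([.5610,.1937,.0617])-s["tcp_pos"])*1000)
w=vision.camera("wrist"); cv2.imwrite("pics/w9.png",w["image"]);u,v=proj(w,[.5614,.1919,.045]);print(u,v);u,v=int(u),int(v)
crop(w["image"],u-60,v-50,u+60,v+60,5,"pics/w9c.png")
c=vision.camera("side");u,v=map(int,proj(c,[.544,-.2075,.032])); crop(c["image"],u-30,v-25,u+30,v+25,10,"pics/s9.png")
E
```

```text
21.55 [560.99 192.55 236.42] [-0.59 -0.17 -1.11] [ 0.017 -0.034 -0.024] [ 5.e-04 -1.e+00 -0.e+00] 23.48984288916349
[[-4.57e-02 -0.00e+00  9.99e-01]
 [-9.99e-01 -5.00e-04 -4.57e-02]
 [ 5.00e-04 -1.00e+00 -0.00e+00]]
[-1.24294261e+00  1.74716214e+02 -3.86965145e-02]
276.96860805304533 181.41655697080355
```

View pics/w9c.png

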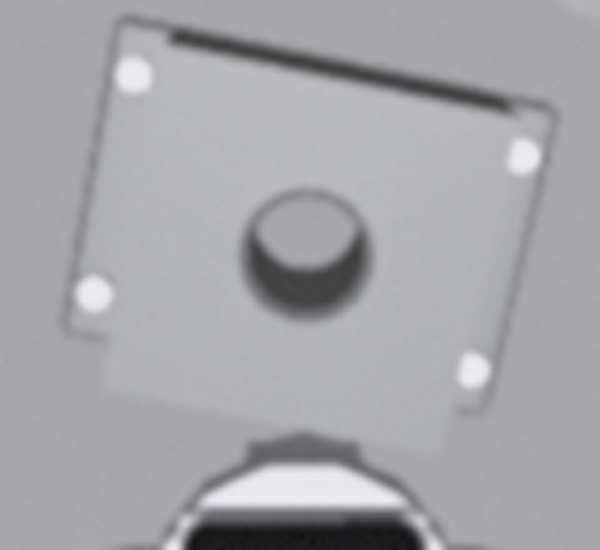

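View pics/s9.png

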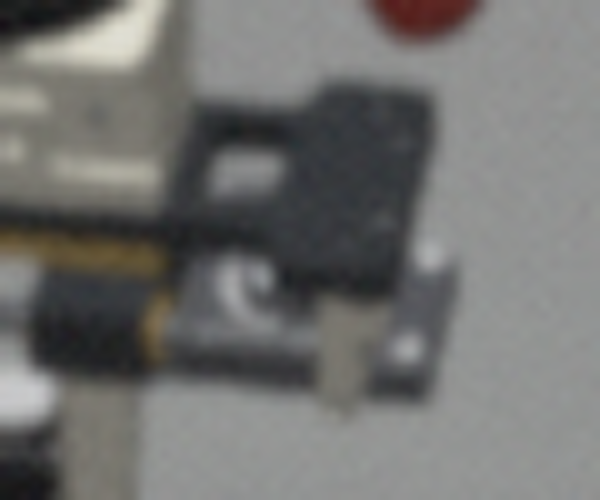

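The hole is where it was measured. Descending to just above the mouth, then inserting slowly.

Request:
apply_moves([
  [[-1,-1.2,35,0,0,0,0],[-1,0,40,0,0,0,0],[-1,0,30,0,0,0,0],[-1,0,15,0,0,0,0],[-1,0,6,0,0,0,0],[-1,0,0,0,0,0,0],[-1,0,0,0,0,0,0]],
])

```text
t: 22.52
tcp_pos: [0.5614, 0.1953, 0.1114]
ee_rot: [0.488, -0.511, 0.511, -0.489]
ft_force: [-0.0, 0.4, -1.8]
gripper_width: 0.25
```

```bash
python3 st.py
```

```text
22.525 [561.43 195.32 111.42] [-0.    0.43 -1.79] [-0.027 -0.03  -0.036] [-7.0e-04 -1.0e+00  1.5e-03] 23.28839985938369
```

Request:
apply_moves([
  [[-1,1.5,1,-0.3,0,0,0],[-1,0,0,0,0,0,0],[-1,0,0,0,0,0,0]],
])

```text
t: 22.9
tcp_pos: [0.5605, 0.1936, 0.1096]
ee_rot: [0.489, -0.511, 0.511, -0.489]
ft_force: [0.1, -0.1, -1.5]
gripper_width: 0.256
```

```bash
python3 st.py
```

```text
22.9 [560.54 193.59 109.57] [ 0.09 -0.11 -1.49] [-0.037 -0.044 -0.053] [-1.e-04 -1.e+00  2.e-04] 23.78213594164001
```

Down 10 mm past the mouth first, with a force check.

Request:
apply_moves([
  [[-1,0,4,0.2,0,0,0],[-1,0,4,0,0,0,0],[-1,0,4,0,0,0,0],[-1,0,4,0,0,0,0],[-1,0,0,0,0,0,0]],
])

```text
t: 23.52
tcp_pos: [0.5605, 0.1936, 0.0929]
ee_rot: [-0.489, 0.511, -0.511, 0.489]
ft_force: [0.1, -0.1, -1.9]
gripper_width: 0.258
```

```bash
python3 st.py
```

```text
23.525 [560.46 193.55  92.93] [ 0.1  -0.07 -1.9 ] [ 0.01  -0.087 -0.019] [ 3.e-04 -1.e+00 -7.e-04] 24.00923874303383
```

Request:
apply_moves([
  [[-1,0,4,0.4,0,0,0],[-1,0,4,0,0,0,0],[-1,0,4,0,0,0,0],[-1,0,4,0,0,0,0],[-1,0,0,0,0,0,0]],
])

```text
t: 24.15
tcp_pos: [0.5609, 0.1935, 0.077]
ee_rot: [-0.489, 0.511, -0.511, 0.489]
ft_force: [0.1, -0.0, -2.3]
gripper_width: 0.256
```

```bash
python3 st.py
```

```text
24.15 [560.9  193.55  77.01] [ 0.12 -0.01 -2.32] [-0.057 -0.045  0.046] [ 3.e-04 -1.e+00 -6.e-04] 23.82901529102698
```

Request:
apply_moves([
  [[-1,0,4,0,0,0,0],[-1,0,4,0,0,0,0],[-1,0,3,0,0,0,0],[-1,0,2,0,0,0,0],[-1,0,0,0,0,0,0]],
])

```text
t: 24.78
tcp_pos: [0.561, 0.1936, 0.0642]
ee_rot: [-0.489, 0.511, -0.511, 0.489]
ft_force: [0.5, 0.5, -2.0]
gripper_width: 0.255
```

```bash
python3 st.py
```

```text
24.775 [560.99 193.58  64.22] [ 0.54  0.49 -2.01] [-0.054 -0.065 -0.013] [ 1.e-04 -1.e+00 -3.e-04] 23.727253034339082
```

Request:
apply_moves([
  [[-1,0,1,0,0,0,0],[-1,0,1,0,0,0,0],[-1,0,0.3,0,0,0,0],[-1,0,0,0,0,0,0]],
])

```text
t: 25.28
tcp_pos: [0.5611, 0.1936, 0.0621]
ee_rot: [-0.489, 0.511, -0.511, 0.489]
ft_force: [0.6, 0.1, -1.7]
gripper_width: 0.26
```

```bash
python3 st.py
```

```text
25.275 [561.08 193.57  62.09] [ 0.65  0.1  -1.69] [-0.03  -0.101  0.005] [ 0. -1. -0.] 24.135484936999696
```

Request:
apply_moves([
  [[-1,0,0.3,0,0,0,0],[-1,0,0.3,0,0,0,0],[-1,0,0,0,0,0,0]],
])

```text
t: 25.65
tcp_pos: [0.5611, 0.1936, 0.0617]
ee_rot: [0.489, -0.511, 0.511, -0.489]
ft_force: [-0.5, 0.1, 3.2]
gripper_width: 0.257
```

```bash
python3 st.py
```

```text
25.65 [561.13 193.63  61.74] [-0.48  0.07  3.15] [-0.084  0.166 -0.031] [-0.e+00 -1.e+00  2.e-04] 23.905443076001028
```

The collar is seated on the block at the same height as at pick-up. Releasing: open, then straight up.

Request:
apply_moves([
  [[0,0,0,0,0,0,0],[0.4,0,0,0,0,0,0],[0.4,0,0,0,0,0,0],[0.4,0,0,0,0,0,0],[0.4,0,-10,0,0,0,0],[0.4,0,-30,0,0,0,0],[0.4,0,-40,0,0,0,0],[0.4,0,-50,0,0,0,0],[0.4,0,-50,0,0,0,0],[0.4,0,0,0,0,0,0]],
])

```text
t: 26.9
tcp_pos: [0.5628, 0.1945, 0.2462]
ee_rot: [0.486, -0.51, 0.512, -0.491]
ft_force: [1.0, 0.1, 0.2]
gripper_width: 0.701
```

```bash
python3 st.py; python3 - <<'E'
from h import *
w=vision.camera("wrist"); cv2.imwrite("pics/w10.png",w["image"])
w=vision.camera("side"); crop(w["image"],200,180,320,320,4,"pics/s10.png")
w=vision.camera("top"); cv2.imwrite("pics/t10.png",w["image"])
E
```

```text
26.9 [562.79 194.49 246.2 ] [0.98 0.1  0.18] [ 0.005 -0.121  0.013] [-0.0031 -1.      0.0069] 65.22086069229398
```

View pics/w10.png

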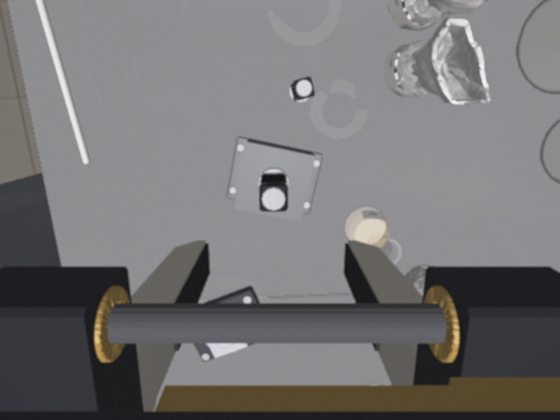

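View pics/s10.png

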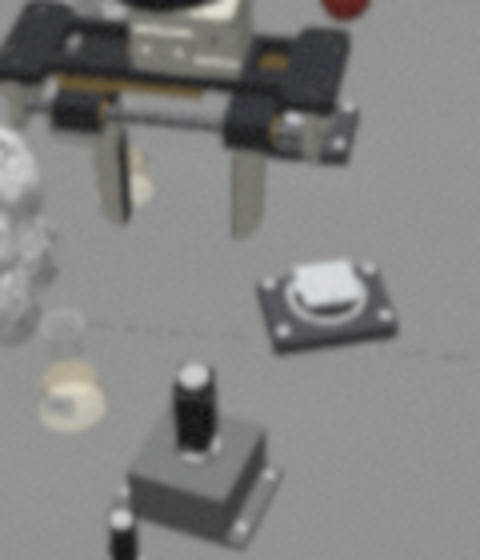

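Request:
apply_moves([
  [[0.4,0,0,0,0,0,0],[0.4,0,0,0,0,0,0],[0.4,0,0,0,0,0,0],[0.4,0,0,0,0,0,0]],
])

```text
t: 27.55
tcp_pos: [0.561, 0.1936, 0.2412]
ee_rot: [-0.489, 0.511, -0.511, 0.489]
ft_force: [-0.0, -0.1, -0.0]
gripper_width: 0.697
```

```bash
python3 - <<'E'
from h import *
s=sensors.observe(); print(s["tcp_pos"],np.abs(s["joint_velocities"]).max(),s["ft_force"])
w=vision.camera("wrist"); im=w["image"]; g=cv2.cvtColor(im,cv2.COLOR_BGR2GRAY)
u,v=map(int,proj(w,[.5615,.192,.115])); m=(g[v-12:v+13,u-12:u+13]>165).astype(np.uint8)
n,l,st,ce=cv2.connectedComponentsWithStats(m); i=l[12,12]; print(st[i],plane(w,ce[i][0]+u-12,ce[i][1]+v-12,.115))
print(r.close_job())
E
```

```text
[0.561015   0.19362388 0.24120877] 0.004574727736735021 [-0.00570308 -0.09713247 -0.01282727]
[  0   2  23  22 392] [0.56072148 0.19182772 0.115     ]
the job is handed in; nothing more can be done
None
```

I took the larger punch from its stand, embossed the round tag, put the punch back and let go, and handed the job in at about 27.6 s. The hand-in gives no verdict, so what follows is from my own readings.

- **Pressing:** I felt the tag at face height of about 33 mm. The force reached about 14–15 N and stayed there for about four seconds, with roughly 2 mm of sink. The punch stood upright within about 0.001 rad, and the die was within about 0.5° of the anvil's long side. I then lifted it straight off.
- **Return:** After release the cap was seen at (560.7, 191.8) mm, within 1 mm of where it stood at the start. The collar seated at the same tool height as at pick-up, and the wrist force was about zero with the gripper clear.
- **Disagreements and gaps:**
  - The measured wrist force at the final hold read 14 ± 0.7 N, slightly under the 15 N that the sink implied.
  - A sideways force of about 2–3 N built up while pressing, without visible sliding.
  - I did not take a close picture of the impression afterwards. Centring rests on the wrist-camera measurement and the side view at contact.
  - I did not measure whether the flasks and bulb had moved, but the moves stayed clear of them.

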